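# Read a cooling crucible with the infrared thermometer

### The job

Check how far the crucible has cooled: pick up the infrared thermometer by its handle with the trigger squeezed, point it straight at the middle of the crucible's side from about 20 cm away, and hold it there steady with the trigger pulled for two seconds. Then lay it down gently on its side on the bench, in the middle of the gap between the enamel mug and the wooden moulding flask, clear of both, and let go. Do not touch the hot crucible, ingot mould or firebricks, and leave the other things on the bench where they stand.

Things in the scene. Friction and masses are not known exactly. Their poses are not given: they have to be found in the camera images.
- thermometer: Pistol-shaped infrared thermometer, grey, black handle, 240 g, loose, lying on its side, 38 mm thick. Origin: underside, below the crossing of barrel and handle axes. x forward out of the lens, y to the handle's side, z up. Barrel x -40 to 74, y -25 to 21 mm, axis 19 mm up. Handle axis along (-0.208, 0.978, 0) (raked 0.21 rad), 127 mm long; 34 mm deep front to back, 32 thick (butt 38), flat faces.
- grip (a point): Thermometer point (-10, 49, 19) mm: mid handle, 50 mm down its axis, level with the trigger. Axes as the thermometer's. Fingers coming from above and closing here front to back, square to the handle (along (0.978, 0.208, 0) in the thermometer's frame), push the trigger in and then bear on the handle, centring it. Pads up to 24 mm wide clear the barrel.
- lens (a point): Centre of the lens at the thermometer's nose: body point (74, 0, 19) mm. Axes as the thermometer's: it measures along +x.
- trigger (a joint): Trigger on the front of the thermometer's handle: 14 mm thick, 34 to 64 mm down the handle's axis, standing 8 mm out of the handle's front face. Slides straight in, square to the handle: 0 m = out, 0.008 m = fully in; springs back with 1.4 N at the start, 5 N fully in. Pulled from 0.004 m on.
- crucible: Dark graphite crucible, an open round pot 120 mm tall, 100 mm across at the belly, 92 mm at the rim and 72 mm at the foot, about 1 kg, loose, standing on the firebricks on one of two places (near end or far end), the ingot mould on the other. Origin at the centre of its foot, z up.
- belly (a point): Point on the crucible's axis, halfway up (60 mm above its foot): the middle to aim at. The wall here lies 50 mm from this point, all round.
- ingot_mould: Open cast-iron ingot mould, a trough 72 x 150 x 42 mm with a stub handle at its +y end that reaches 124 mm from the centre, loose, 1.6 kg, on the firebricks beside the crucible. Origin at the centre of its underside, z up.
- hearth: Three pale firebricks side by side, 345 x 230 mm (x, y), their top 68 mm above the bench, on a 400 x 290 x 4 mm steel sheet. Fixed, at the robot's left. Origin at the centre of its underside.
- flask: Wooden moulding flask (two frames one on the other), 260 x 170 mm (x, y), 114 mm tall, on a 280 x 170 mm board, with steel lugs to 152 mm from the centre at its x ends. Fixed, at the robot's right. Origin at the centre of its underside, z up; its +y face (85 mm from the origin) looks at the mug across a clear gap of about 230 mm.
- mug: White enamel mug, 90 mm across at the rim and 88 mm tall, loose; its handle is at its +y side and points away from the flask. Origin at the centre of its foot. It stands about 360 mm from the flask's centre along the flask's +y axis.
- powder_tin: Plain steel tin, 72 mm across, 105 mm tall, loose, standing at the far side of the bench. Origin at the centre of its foot.
- rammer: Turned wooden bench rammer, 72 mm across at its head (below), 147 mm tall, loose, standing at the far side. Origin at the centre of its foot.
- brush: Moulder's flat brush, lying at the far side of the bench, loose. Origin at the centre of its underside.
Mind the look-alikes: they are no part of the job. Of the things shaped like the thermometer, the grey one is meant.

How it is judged:
By the outcome, as a careful person would: the job done as asked, in the order asked, and still so for the second after the job is handed in, with the robot touching nothing.
It also fails if it takes over 50 s, if anything falls off the work surface, if the arm or the gripper's body presses on something with over 40 N, if the wrist force passes 120 N, or if a joint passes its speed limit or range.

### The arm

A 6-joint arm with a two-finger parallel gripper is mounted at the origin on the work surface. World frame = base frame: x ahead of the robot, y to its left, z up, the work surface at z = 0. Lengths are in m, angles in rad, forces in N, time in s.
With the tool pointing down it reaches from about 0.4 to 0.825 m from the base axis. Payload 7 kg.
Tool frame: the origin (TCP) lies on the centre line of the jaws, within the pads' length; the fingertips stand 14 mm ahead of it and the grasp point (between the pads) lies 5 mm behind it (arm.finger_overhang is the distance from the TCP to the fingertips, in m); z points along the fingers, y is the direction in which the jaws open and shut (so a half turn about z gives the same grasp; the last joint's range is limited). The gripper opens to 88 mm and grips with 3 to 60 N. Pads are 19 mm wide; open, the fingers measure 130 mm over their backs; the gripper's body (78 mm by 193 mm) begins 47 mm behind the grasp point.
Start: joints at [-0.922, 0.359, 0.012, 0, -1.224, -0.288], TCP at [0.238, -0.632, 0.241] pointing down, gripper open.
Joint ranges: [-3.07, 3.07], [-1.43, 2.12], [-1.02, 1.25], [-3.03, 1.67], [-3.05, -0], [-3.03, 3.03]. Speed limits (rad/s): [2.39, 2.39, 3.01, 3.14, 3.14, 3.14].

### API

Orientations are given as a unit quaternion [w, x, y, z].
In Python, from station import arm, viewer gives the robot as it stands.
- The arm moves only by the shell command python3 -m creep 'ROWS'. ROWS is JSON, a list of rows, each a list of 7 numbers: the shift along the tool's x, y, z in cm, then the turn, a rotation vector about the tool's x, y, z in degrees, then the closure, from -1 (fully open) to 1 (shut). In form: [[dx, dy, dz, ax, ay, az, hand], ...]. A call has 1 to 12 rows; each row is the pose to reach, as a shift and turn from the pose measured when the call began, along the tool's axes at that moment; what a row does not reach only later rows make up. A row lasts 1/12 s, in which the tool goes at most 41.7 mm and 7.16 degrees, less where a joint would pass 70% of its speed; a pose out of reach is approached as far as the arm can. A call with a gripper value outside its range is refused whole. The fingers move at their own pace and stop on an object; the grip force is fixed at half the most. Time passes only in rows, so rows that repeat a pose let the fingers close. It gives the time, the measured TCP pose, the force and the opening at its end, in the units of the state.
- arm.sense(): the state, without advancing time (a new reading comes with each control period).
- viewer.capture(name): name is "scene" or "top"; returns a dict with "frame" (384x512x3 uint8, red, green, blue), "intrinsics" (3x3 intrinsics, pixels), "position" and "attitude" of the camera in the world. Camera axes: x right, y down, z forward; pixel columns grow to the right and rows downward; lengths in m; the calibration is good to about 2 mm. A picture is of the moment at which its call begins. There is no depth.
- arm.job_done(): hands the job in, once; it reports no verdict.
The state is a dict: "time_s": time; "qpos": joint angles; "qd": joint speeds; "joint_efforts": joint torques, N m; "ee_pos": TCP position; "tcp_rot": TCP orientation; "force": force on the tool from outside, world axes, zero at the start; "wrist_torque": the same for the moment, N m; "opening": finger opening in m.
Only numpy, scipy, OpenCV 4.12 (cv2) and the standard library are available. Lean on these libraries where they do the work, as an engineer would, in place of code of your own. Each camera call takes 0.05 s, during which the arm holds its last target.

## Working session

There is one attempt and no reset: what is moved stays moved. The work goes in short steps, Python scripts to look and compute and a shell command to move; the robot and the scene stay as the last step left them, time stands still between calls to the robot, and variables do not carry over. Pictures are saved under pics/ and viewed, and the job is handed in when it is done.

```bash
ls; mkdir -p pics; python3 - <<'E'
from station import arm, viewer
import cv2,json
print(arm.sense())
for n in ("scene","top"):
    d=viewer.capture(n)
    cv2.imwrite(f"pics/{n}0.png",d["frame"][:,:,::-1])
    print(n,d["intrinsics"],d["position"],d["attitude"])
E
```

```text
pics
{'time_s': 0.0, 'qpos': array([-9.21918977e-01,  3.59380617e-01,  1.10342059e-02, -3.53747145e-04,
       -1.22408137e+00, -2.88085005e-01]), 'qd': array([ 3.46969135e-04,  1.95305963e-03,  7.86663913e-05,  3.48572452e-04,
       -1.31081078e-03,  1.39336330e-03]), 'joint_efforts': array([ 9.81593876e-04, -5.82720029e+01,  2.93059373e+01,  6.99721813e+00,
        6.92273868e-03, -1.37515135e-04]), 'ee_pos': array([ 0.23808401, -0.63111069,  0.23961534]), 'tcp_rot': array([-2.19944910e-04, -1.79360007e-01,  9.83783154e-01,  8.02925885e-04]), 'force': array([-0.15573637, -0.43602718, -0.6026145 ]), 'wrist_torque': array([ 0.01170421,  0.04245865, -0.01476083]), 'opening': 0.08710312888511877}
scene [[420.9106627    0.         252.3338087 ]
 [  0.         420.9106627  193.18981258]
 [  0.           0.           1.        ]] [ 1.46034781 -0.04205105  1.24963784] [-0.23986072  0.65662289  0.67302926 -0.24154674]
top [[481.43954019   0.         249.73538057]
 [  0.         481.43954019 187.47160941]
 [  0.           0.           1.        ]] [ 0.30971258 -0.02390829  1.73304959] [-0.03714999  0.70896605 -0.70287526  0.04419724]
```

View pics/scene0.png

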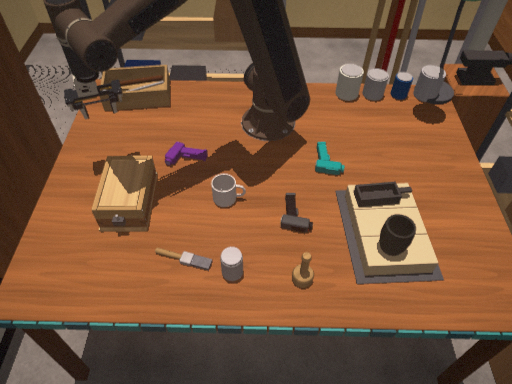

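View pics/top0.png

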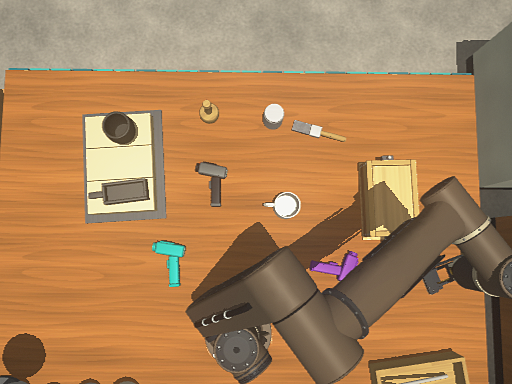

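Thermometer candidates in the scene view are purple (185,152), teal (328,160) and grey with a black handle (295,215; top view 211,180). I choose the grey one and will check it in close crops.

```bash
cat > h.py <<'E'
import numpy as np, cv2
from scipy.spatial.transform import Rotation as R
from scipy.optimize import least_squares
def rot(q): return R.from_quat(np.r_[q[1:],q[0]])
def proj(d,P):
    p=rot(d["attitude"]).inv().apply(np.atleast_2d(P)-d["position"]); u=p@np.array(d["intrinsics"]).T
    return u[:,:2]/u[:,2:]
def plane(d,uv,z):
    uv=np.atleast_2d(uv); r=np.c_[uv,np.ones(len(uv))]@np.linalg.inv(d["intrinsics"]).T
    r=rot(d["attitude"]).apply(r); p=np.array(d["position"]); return p+r*((z-p[2])/r[:,2])[:,None]
def tri(d1,u1,d2,u2):
    s=least_squares(lambda P:np.r_[proj(d1,P)[0]-u1,proj(d2,P)[0]-u2],[.5,0,.05]); return s.x,np.abs(s.fun).max()
def crop(d,x0,y0,w,h,s,name,pts=None):
    im=cv2.resize(d["frame"][y0:y0+h,x0:x0+w,::-1],None,fx=s,fy=s,interpolation=cv2.INTER_CUBIC)
    if pts is not None:
        for u in pts: cv2.circle(im,tuple(int(v) for v in ((u-[x0,y0]+.5)*s)),2,(0,0,255),-1)
    return cv2.imwrite(name,im)
E
python3 - <<'E'
from h import *; from station import viewer
import pickle
s=viewer.capture("scene");t=viewer.capture("top"); pickle.dump((s,t),open("v0.pkl","wb"))
crop(s,260,180,70,60,10,"pics/cs.png"); crop(t,180,150,70,60,10,"pics/ct.png")
crop(t,80,90,90,60,8,"pics/cct.png"); crop(s,340,170,100,75,8,"pics/ccs.png")
E
```

```text
(no output)
```

View pics/cs.png

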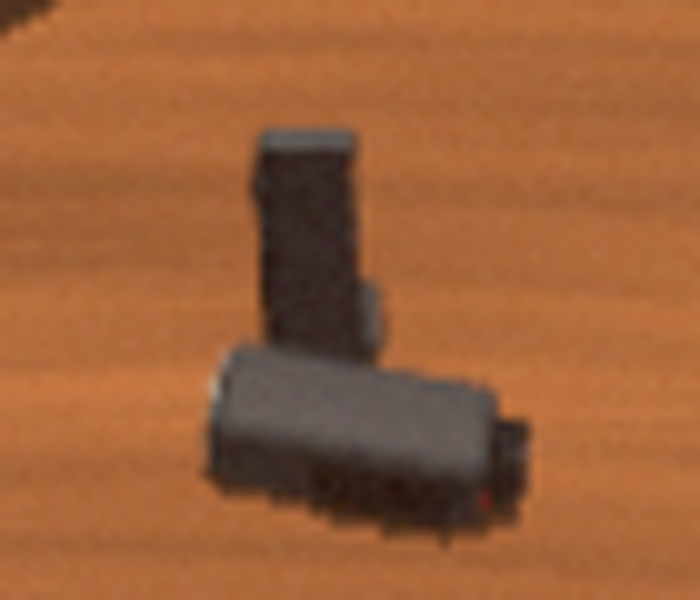

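View pics/ct.png

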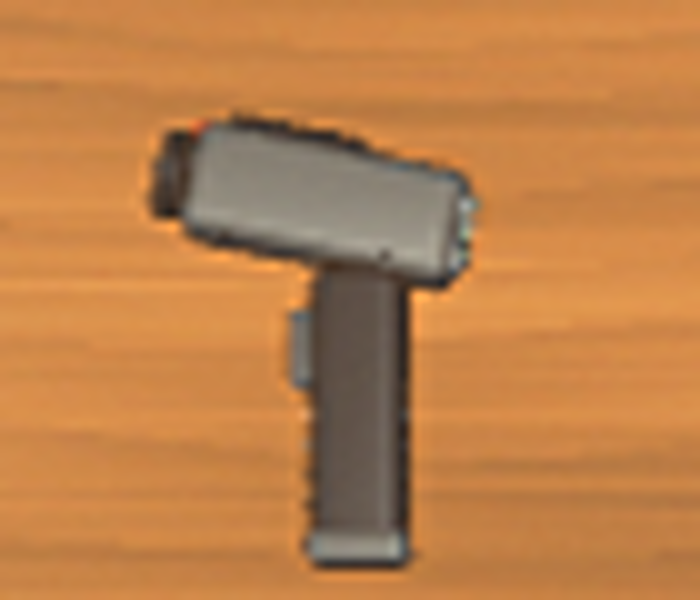

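View pics/ccs.png

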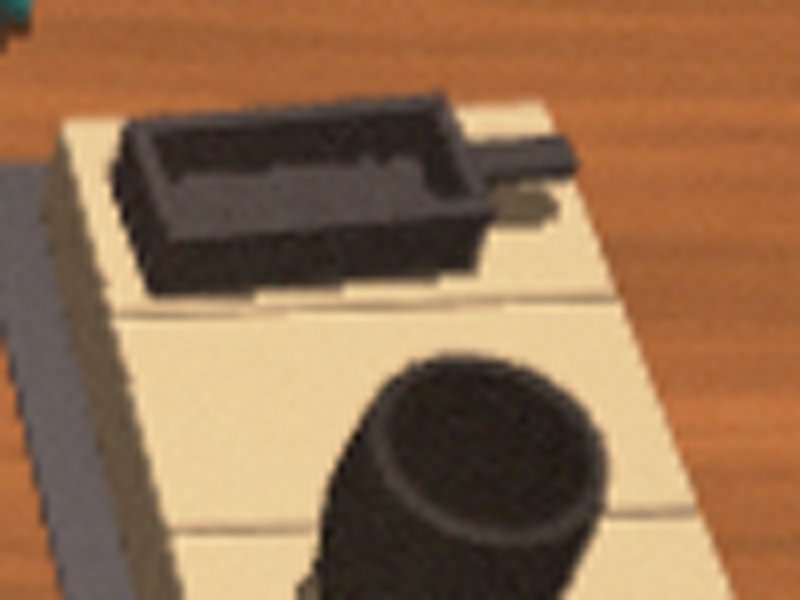

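View pics/cct.png

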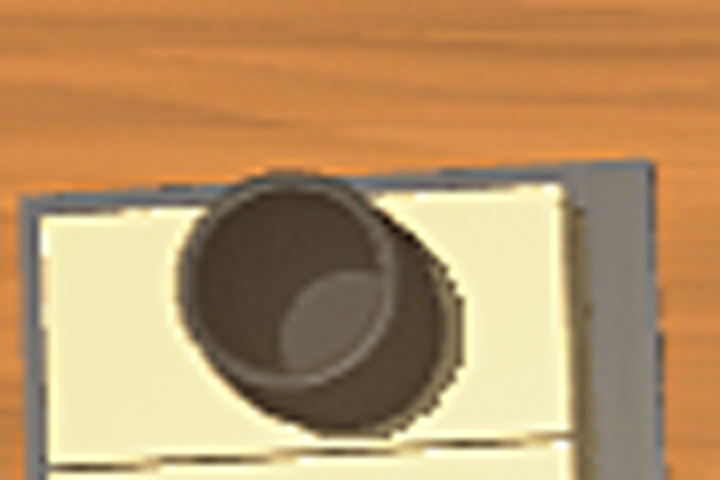

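```bash
cat > fit.py <<'E'
from h import *
def parts():
    B=lambda x0,x1,y0,y1,z0,z1:np.array([[x,y,z] for x in(x0,x1) for y in(y0,y1) for z in(z0,z1)])/1e3
    a=np.array([-.208,.978,0]);f=np.array([.978,.208,0])
    H=lambda s0,s1,f0,f1,z0,z1:np.array([a*s+f*g+[0,0,z] for s in(s0,s1) for g in(f0,f1) for z in(z0,z1)])/1e3
    th=np.linspace(0,2*np.pi,24)
    L=np.array([[x,14*np.cos(t),19+14*np.sin(t)] for x in(60,74) for t in th])/1e3
    return [B(-40,62,-23,20,0,38),L,H(0,127,-17,17,3,35),H(117,127,-17,17,0,38),H(34,64,17,25,12,26)]
PA=parts()
def sil(d,Rm,p,win,S=6):
    x0,y0,w,h=win; m=np.zeros((h*S,w*S),np.uint8)
    for P in PA:
        u=(proj(d,P@Rm.T+p)-[x0,y0]+.5)*S-.5
        cv2.fillConvexPoly(m,cv2.convexHull(np.round(u*16).astype(np.int32)),255,shift=4)
    return cv2.resize(m,(w,h),interpolation=cv2.INTER_AREA)/255.
def soft(d,win):
    x0,y0,w,h=win; c=cv2.cvtColor(d["frame"][y0:y0+h,x0:x0+w],cv2.COLOR_RGB2LAB).astype(float)
    b=c[:,:,2]-128; return np.clip(1-(b-8)/(np.median(b)-8)*1.0,0,1)>.45
E
python3 - <<'E'
from fit import *; import pickle
from scipy.optimize import minimize
s,t=pickle.load(open("v0.pkl","rb")); W=[(260,180,70,60),(180,150,70,60)]
M=[soft(s,W[0]),soft(t,W[1])]
for m,n in zip(M,"st"): cv2.imwrite(f"pics/m{n}.png",cv2.resize(m.astype(np.uint8)*255,None,fx=6,fy=6,interpolation=0))
def cost(v):
    Rm=R.from_euler('z',v[3]).as_matrix(); p=np.array(v[:3])
    return sum(np.abs(sil(d,Rm,p,w)-m).sum() for d,m,w in zip((s,t),M,W))
g=plane(t,[[213,171]],.02)[0]; print(g)
v0=np.array([g[0],g[1],0,np.pi/2-.2])
for z in (None,):
  r=minimize(cost,v0,method="Nelder-Mead",options=dict(initial_simplex=v0+np.vstack([np.zeros(4),np.diag([.015,.015,.01,.15])]),xatol=1e-5,fatol=.01,maxiter=600))
  r=minimize(cost,r.x,method="Nelder-Mead",options=dict(initial_simplex=r.x+np.vstack([np.zeros(4),np.diag([.005,-.005,.005,-.05])]),maxiter=600))
  print(r.x,r.fun,[m.sum() for m in M])
r3=minimize(lambda v:cost([v[0],v[1],0,v[2]]),r.x[[0,1,3]],method="Nelder-Mead",options=dict(initial_simplex=r.x[[0,1,3]]+np.vstack([np.zeros(3),np.diag([.005,.005,.05])]))); print(r3.x,r3.fun)
Rm=R.from_euler('z',r3.x[2]).as_matrix(); p=np.r_[r3.x[:2],0]
print("grip",Rm@[-.010,.049,.019]+p,"hand dir",Rm@[.978,.208,0])
for d,w,n in((s,W[0],"fs"),(t,W[1],"ft")):
    im=cv2.resize(d["frame"][w[1]:w[1]+60,w[0]:w[0]+70,::-1],None,fx=10,fy=10)
    for P in PA:
        u=(proj(d,P@Rm.T+p)-w[:2]+.5)*10
        cv2.polylines(im,[cv2.convexHull(u.astype(np.int32))],True,(0,255,0),1)
    cv2.imwrite(f"pics/{n}.png",im)
# crucible rim
def rim(d,c,r,k=72):
    th=np.linspace(0,2*np.pi,k); u=proj(d,np.c_[c[0]+r*np.cos(th),c[1]+r*np.sin(th),0*th+c[2]])
    return np.r_[u.min(0),u.max(0)]
mt=np.array([178,172,397,388])/8+[80,90,80,90]-.5; ms=np.array([372,353,608,546])/8+[340,170,340,170]-.5
q=least_squares(lambda v:np.r_[rim(t,v[:3],v[3])-mt,rim(s,v[:3],v[3])-ms],[.7,.4,.19,.046]); print("rim",q.x,q.fun.round(1))
E
```

```text
[0.56621185 0.09227206 0.02      ]
[ 0.5674201   0.08475118 -0.00295104  1.38642521] 142.94117647058823 [np.int64(716), np.int64(705)]
[0.56739382 0.08467693 1.38742096] 149.84313725490196
grip [0.51739187 0.08377972 0.019     ] hand dir [-0.02617494  0.99953133  0.        ]
rim [0.69244222 0.40444069 0.18687384 0.04498234] [-0.7 -0.1 -0.5 -0.2 -0.7  0.2 -0.4 -0.1]
```

```bash
cd pics; python3 -c "
import cv2,numpy as np
cv2.imwrite('f2.png',cv2.resize(np.hstack([cv2.imread('fs.png'),cv2.imread('ft.png')]),None,fx=.57,fy=.57))
cv2.imwrite('m2.png',np.hstack([cv2.imread('ms.png'),cv2.imread('mt.png')])[:, :800])"
```

```text
(no output)
```

View pics/f2.png

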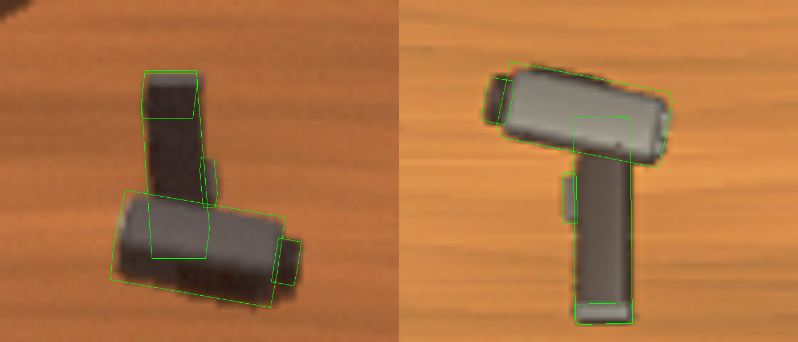

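View pics/m2.png

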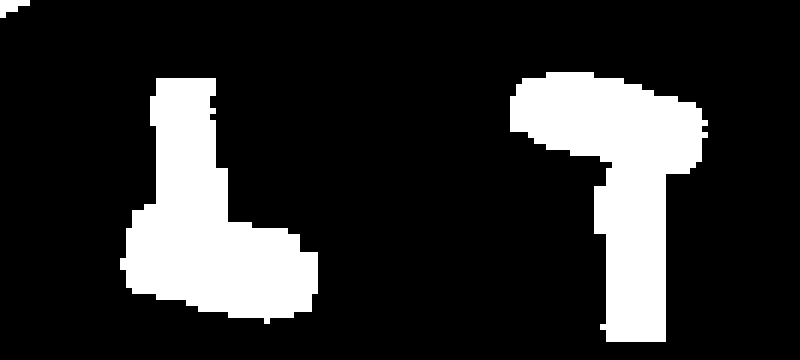

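The fit overlay matches the grey thermometer in both views: lens toward +y, handle toward the robot, base height about −3 mm (0 expected). The crucible rim is at z≈0.187, against 0.188 expected. Next I measure the mug, flask and neighbours, and compute the first move.

```bash
cat >> h.py <<'E'
def go(pos,yaw_deg):
    """tool down, tool y at yaw (world). prints the row in tool axes"""
    from station import arm
    st=arm.sense(); Rc=rot(st["tcp_rot"]); y=np.deg2rad(yaw_deg)
    ty=np.array([np.cos(y),np.sin(y),0]); tz=np.array([0,0,-1.]); tx=np.cross(ty,tz)
    Rt=R.from_matrix(np.c_[tx,ty,tz])
    print("shift cm",(Rc.inv().apply(np.array(pos)-st["ee_pos"])*100).round(2),"turn",np.rad2deg((Rc.inv()*Rt).as_rotvec()).round(2))
def state():
    from station import arm
    s=arm.sense(); Rc=rot(s["tcp_rot"]).as_matrix()
    print("t",round(s["time_s"],2),"p",s["ee_pos"].round(4),"yawY",np.rad2deg(np.arctan2(Rc[1,1],Rc[0,1])).round(2),"z",Rc[:,2].round(3),"F",s["force"].round(1),"open",round(s["opening"],4),"q",s["qpos"].round(2))
E
python3 - <<'E'
from h import *; import pickle
s,t=pickle.load(open("v0.pkl","rb"))
crop(t,255,145,170,110,4.7,"pics/mf_t.png"); crop(s,90,145,160,90,5,"pics/mf_s.png")
go([.517,.084,.16],91.5)
print("rammer",plane(t,[[208,115]],.03),"tin",plane(t,[[274,112]],.1))
E
```

```text
shift cm [-51.34  57.07   8.05] turn [ 0.06 -0.02 19.17]
rammer [[0.76944472 0.11312239 0.03      ]] tin [[ 0.7637323  -0.12176301  0.1       ]]
```

View pics/mf_t.png

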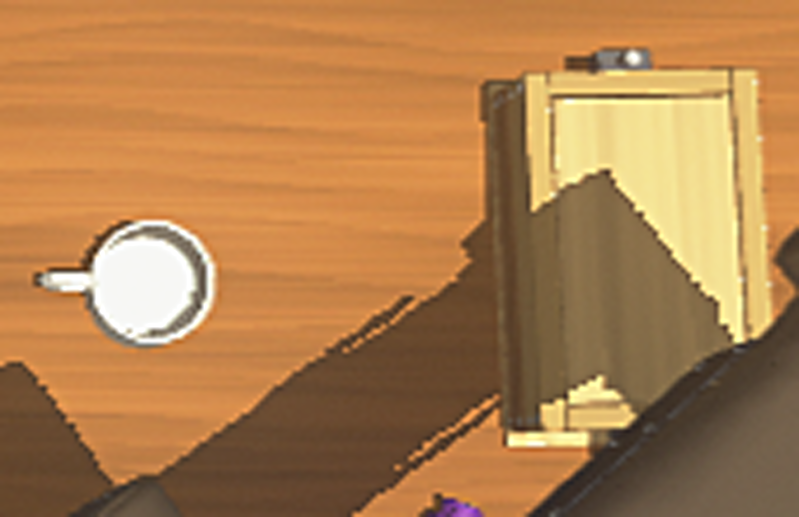

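View pics/mf_s.png

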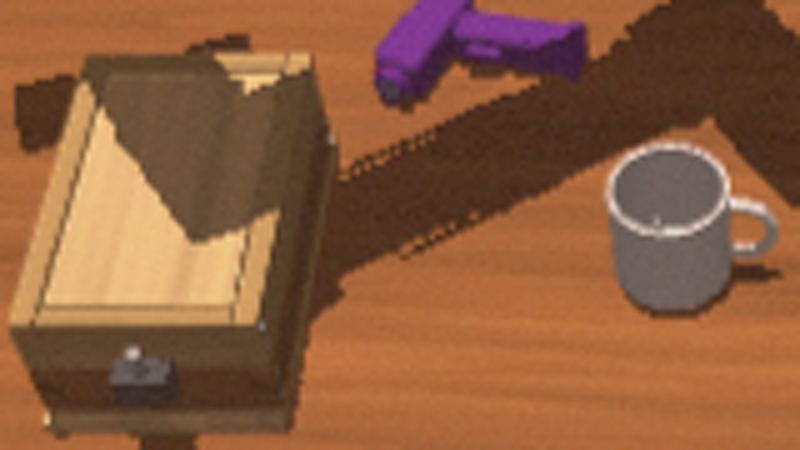

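```bash
python3 -m creep '[[-51.3,57.1,2,0,0,19.2,-1],[-51.3,57.1,2,0,0,19.2,-1],[-51.3,57.1,2,0,0,19.2,-1],[-51.3,57.1,2,0,0,19.2,-1],[-51.3,57.1,2,0,0,19.2,-1],[-51.3,57.1,2,0,0,19.2,-1],[-51.3,57.1,2,0,0,19.2,-1],[-51.3,57.1,2,0,0,19.2,-1],[-51.3,57.1,2,0,0,19.2,-1],[-51.3,57.1,2,0,0,19.2,-1],[-51.3,57.1,2,0,0,19.2,-1],[-51.3,57.1,2,0,0,19.2,-1]]'; python3 - <<'E'
from h import *
state(); go([.517,.084,.12],91.5)
E
```

```text
time_s: 1.2
ee_pos: [0.4193, -0.1645, 0.2278]
tcp_rot: [0.0, -0.013, 1.0, 0.0]
force: [2.3, -1.2, -0.7]
opening: 0.0878
t 1.2 p [ 0.4193 -0.1645  0.2278] yawY 91.47 z [ 0.     0.001 -1.   ] F [ 2.3 -1.2 -0.7] open 0.0878 q [ 0.07 -0.01 -0.48 -0.   -1.1  -1.61]
shift cm [-10.4   24.58  10.81] turn [ 0.06  0.03 -0.03]
```

```bash
python3 -m creep '[[-10.4,24.6,10.8,0,0,0,-1],[-10.4,24.6,10.8,0,0,0,-1],[-10.4,24.6,10.8,0,0,0,-1],[-10.4,24.6,10.8,0,0,0,-1],[-10.4,24.6,10.8,0,0,0,-1],[-10.4,24.6,10.8,0,0,0,-1],[-10.4,24.6,10.8,0,0,0,-1],[-10.4,24.6,10.8,0,0,0,-1],[-10.4,24.6,10.8,0,0,0,-1],[-10.4,24.6,10.8,0,0,0,-1]]'; python3 - <<'E'
from h import *; from station import viewer; import pickle
state(); go([.517,.084,.018],91.5)
s=viewer.capture("scene");t=viewer.capture("top"); pickle.dump((s,t),open("v1.pkl","wb"))
crop(s,90,60,270,200,2.9,"pics/s1.png");crop(t,80,90,350,190,2.2,"pics/t1.png")
E
```

```text
time_s: 2.03
ee_pos: [0.5166, 0.0842, 0.1198]
tcp_rot: [-0.0, -0.013, 1.0, 0.0]
force: [-0.9, -0.6, 0.4]
opening: 0.0872
t 2.03 p [0.5166 0.0842 0.1198] yawY 91.51 z [-0.001  0.    -1.   ] F [-0.9 -0.6  0.4] open 0.0872 q [ 0.54  0.23 -0.48 -0.   -0.86 -2.08]
shift cm [-0.04 -0.02 10.18] turn [ 0.02 -0.03  0.01]
```

View pics/s1.png

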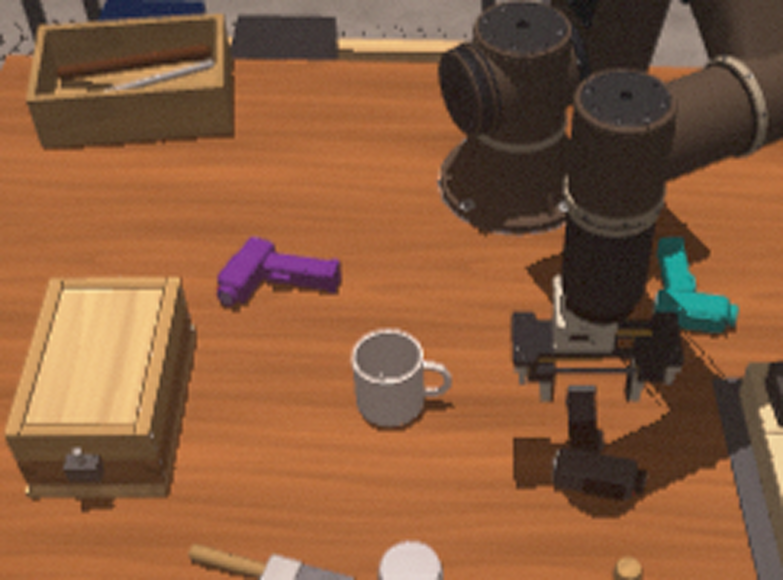

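View pics/t1.png

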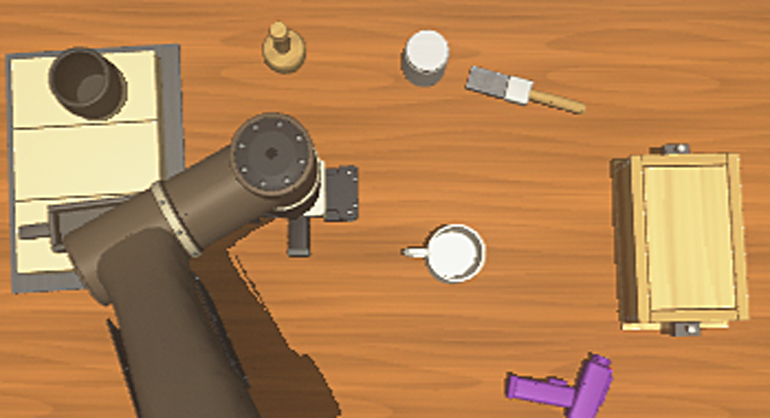

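The fingers straddle the handle (scene crop 580,400), with nothing in the way. I descend and squeeze.

```bash
python3 -m creep '[[0,0,3,0,0,0,-1],[0,0,6,0,0,0,-1],[0,0,8.5,0,0,0,-1],[0,0,9.7,0,0,0,-1],[0,0,10.2,0,0,0,-1],[0,0,10.2,0,0,0,-1],[0,0,10.2,0,0,0,-1],[0,0,10.2,0,0,0,-1]]'; python3 - <<'E'
from h import *; state()
E
```

```text
time_s: 2.8
ee_pos: [0.5178, 0.0837, 0.0199]
tcp_rot: [0.001, -0.012, 1.0, 0.001]
force: [0.0, 0.2, 0.0]
opening: 0.0874
t 2.8 p [0.5178 0.0837 0.0199] yawY 91.41 z [ 0.003  0.002 -1.   ] F [0.  0.2 0. ] open 0.0874 q [ 0.53  0.37 -0.58 -0.   -0.62 -2.08]
```

```bash
python3 -m creep '[[0,0,0,0,0,0,1],[0,0,0,0,0,0,1],[0,0,0,0,0,0,1],[0,0,0,0,0,0,1],[0,0,0,0,0,0,1],[0,0,0,0,0,0,1],[0,0,0,0,0,0,1],[0,0,0,0,0,0,1],[0,0,0,0,0,0,1],[0,0,0,0,0,0,1]]'; python3 - <<'E'
from h import *; state()
E
```

```text
time_s: 3.63
ee_pos: [0.5176, 0.0835, 0.0199]
tcp_rot: [0.001, -0.012, 1.0, 0.001]
force: [-0.8, 0.3, 1.6]
opening: 0.0338
t 3.63 p [0.5176 0.0835 0.0199] yawY 91.41 z [ 0.003  0.002 -1.   ] F [-0.8  0.3  1.6] open 0.0338 q [ 0.53  0.37 -0.58 -0.   -0.62 -2.08]
```

Opening is 33.8 mm, which equals the handle's 34 mm, so the trigger is fully in. Lift and move to the aiming spot.

```bash
python3 - <<'E'
from h import *; go([.583,.084,.129],91.41)
E
python3 -m creep '[[0,0,-1.5,0,0,0,1],[0,0,-4,0,0,0,1],[0,0,-7,0,0,0,1],[0,0,-10,0,0,0,1],[-3,0,-10.9,0,0,0,1],[-5,0,-10.9,0,0,0,1],[-6.5,0,-10.9,0,0,0,1],[-6.5,0,-10.9,0,0,0,1],[-6.5,0,-10.9,0,0,0,1],[-6.5,0,-10.9,0,0,0,1]]'; python3 - <<'E'
from h import *; from station import viewer; import pickle
state()
s=viewer.capture("scene");t=viewer.capture("top"); pickle.dump((s,t),open("v2.pkl","wb"))
crop(s,230,150,210,150,3.8,"pics/s2.png");crop(t,80,90,210,150,3.8,"pics/t2.png")
E
```

```text
shift cm [ -6.56  -0.09 -10.89] turn [ 0.1   0.15 -0.  ]
time_s: 4.47
ee_pos: [0.5811, 0.0845, 0.1281]
tcp_rot: [0.0, -0.012, 1.0, 0.001]
force: [0.1, -0.9, -3.1]
opening: 0.034
t 4.47 p [0.5811 0.0845 0.1281] yawY 91.37 z [ 0.     0.001 -1.   ] F [ 0.1 -0.9 -3.1] open 0.034 q [ 0.48  0.31 -0.33 -0.   -0.92 -2.02]
```

View pics/s2.png

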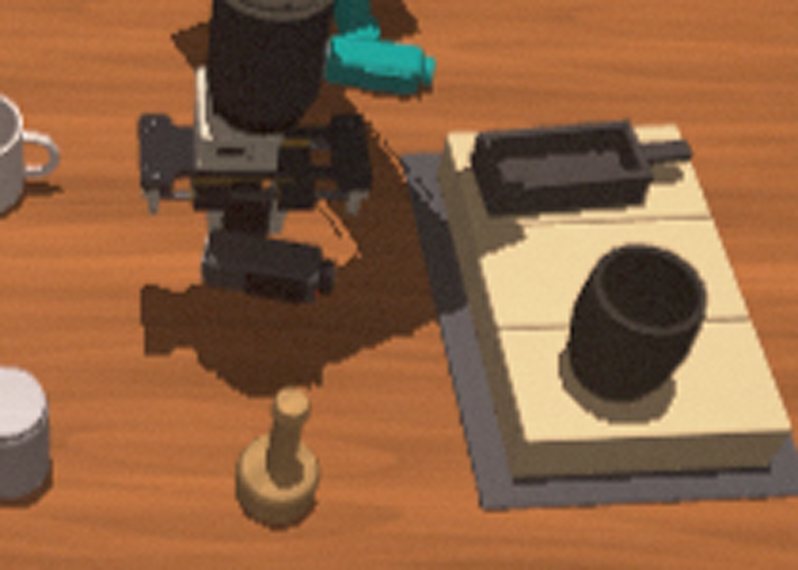

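View pics/t2.png

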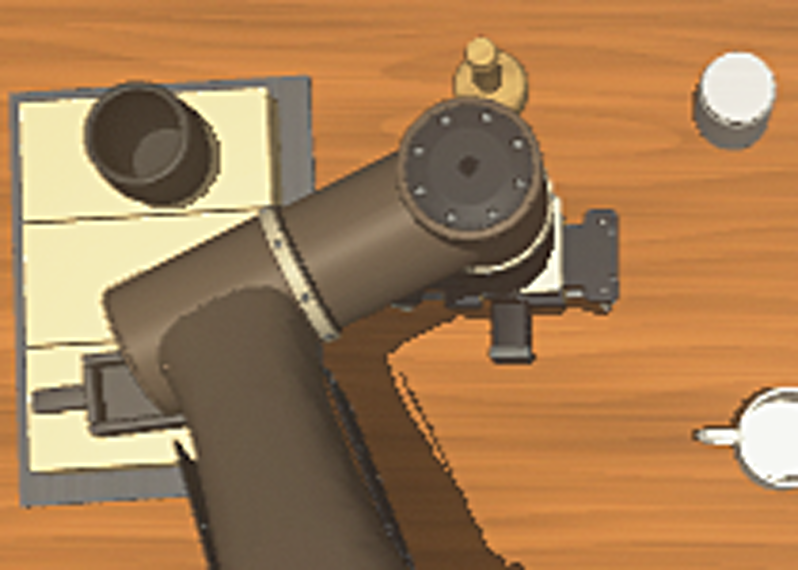

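```bash
cat > ov.py <<'E'
from fit import *; import sys,pickle
from scipy.optimize import minimize
def pose(tcp,yawY,pitch=0,z0=-.0199):
    Rm=(R.from_euler('z',np.deg2rad(yawY)-np.arctan2(.208,.978))).as_matrix()
    ha=np.array([np.cos(np.deg2rad(yawY)),np.sin(np.deg2rad(yawY)),0])
    Rp=R.from_rotvec(ha*pitch).as_matrix()
    # body origin relative to tcp
    return Rp@Rm, np.array(tcp)+Rp@(Rm@[.010,-.049,0]+[0,0,z0])
def draw(d,w,Rm,p,name,S):
    x0,y0,W,H=w; im=cv2.resize(d["frame"][y0:y0+H,x0:x0+W,::-1],None,fx=S,fy=S,interpolation=cv2.INTER_CUBIC)
    for P in PA:
        u=(proj(d,P@Rm.T+p)-[x0,y0]+.5)*S
        cv2.polylines(im,[cv2.convexHull(u.astype(np.int32))],True,(0,255,0),1)
    cv2.imwrite(name,im)
E
python3 - <<'E'
from ov import *
s,t=pickle.load(open("v2.pkl","rb"))
Rm,p=pose([.5811,.0845,.1281],91.37)
draw(s,(270,180,70,60),Rm,p,"pics/o2.png",10)
lens=Rm@[.074,0,.019]+p; c=np.array([.6924,.4044,.187-.06])
print("lens",lens,"dir",Rm[:,0],"bearing need",np.rad2deg(np.arctan2(*(c-lens)[[1,0]])),"have",np.rad2deg(np.arctan2(Rm[1,0],Rm[0,0])),"dist to axis",np.linalg.norm((c-lens)[:2]))
E
```

```text
lens [0.64476286 0.15801218 0.1272    ] dir [0.18458106 0.98281729 0.        ] bearing need 79.05732924794253 have 79.36329169059252 dist to axis 0.25095070225129895
```

View pics/o2.png

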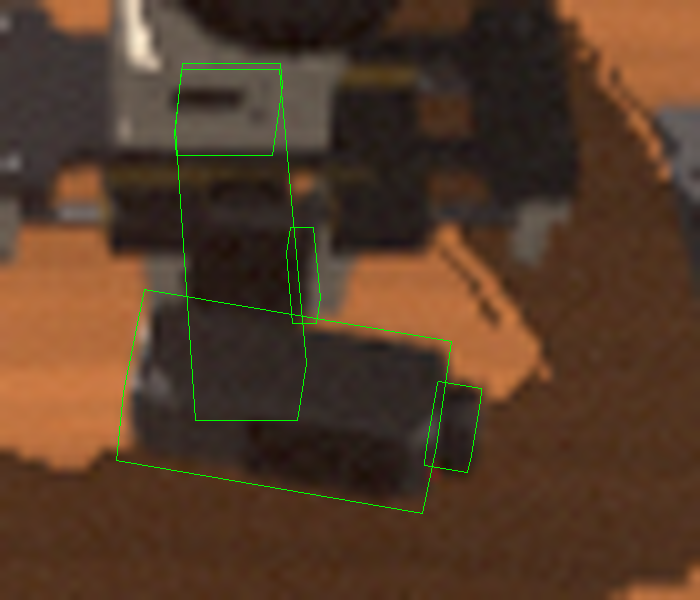

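Overlay agrees. The lens is at (0.645, 0.158, 0.127), its bearing is within 0.3°, and it is 0.251 m from the crucible axis (20 cm from the wall). I hold steady for well over 2 s.

```bash
for i in 1 2 3; do python3 -m creep '[[0,0,0,0,0,0,1],[0,0,0,0,0,0,1],[0,0,0,0,0,0,1],[0,0,0,0,0,0,1],[0,0,0,0,0,0,1],[0,0,0,0,0,0,1],[0,0,0,0,0,0,1],[0,0,0,0,0,0,1],[0,0,0,0,0,0,1],[0,0,0,0,0,0,1],[0,0,0,0,0,0,1],[0,0,0,0,0,0,1]]'; done; python3 - <<'E'
from ov import *; from station import viewer
state()
s,t=pickle.load(open("v1.pkl","rb"))
crop(t,255,150,170,110,4.7,"pics/mf_t1.png"); crop(s,90,145,160,90,5,"pics/mf_s1.png")
E
```

```text
time_s: 5.57
ee_pos: [0.5813, 0.0847, 0.1286]
tcp_rot: [0.001, -0.012, 1.0, 0.001]
force: [0.1, 0.2, -3.0]
opening: 0.0335
time_s: 6.57
ee_pos: [0.5813, 0.0846, 0.1286]
tcp_rot: [0.001, -0.012, 1.0, 0.001]
force: [0.7, 0.1, -2.5]
opening: 0.034
time_s: 7.57
ee_pos: [0.5813, 0.0847, 0.1286]
tcp_rot: [0.001, -0.012, 1.0, 0.001]
force: [0.3, 0.3, -4.1]
opening: 0.0339
t 7.57 p [0.5813 0.0847 0.1286] yawY 91.41 z [ 0.001  0.001 -1.   ] F [ 0.3  0.3 -4.1] open 0.0339 q [ 0.48  0.31 -0.33 -0.   -0.92 -2.02]
```

View pics/mf_t1.png

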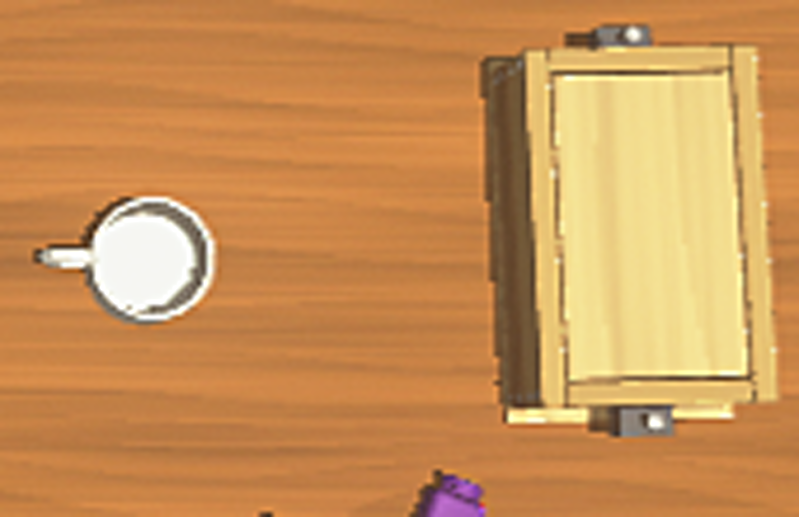

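View pics/mf_s1.png

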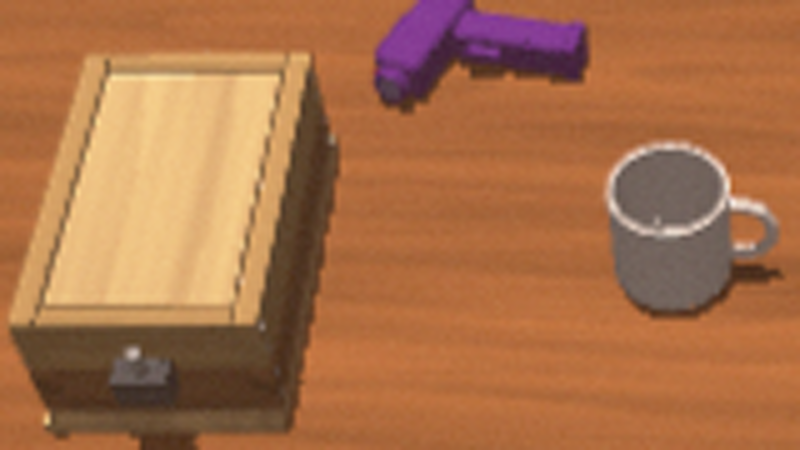

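```bash
python3 - <<'E'
from ov import *
s,t=pickle.load(open("v1.pkl","rb"))
T=np.array([[527,50],[545,406],[757,46],[776,398]])/4.7+[255,150]-.5
S=np.array([[265,325],[313,53],[10,327],[88,53]])/5+[90,145]-.5
P=[]
for a,b in zip(T,S):
    x,e=tri(t,a,s,b);P.append(x);print(x.round(4),round(e,2))
P=np.array(P);c=P.mean(0);fx=(P[0]-P[1]+P[2]-P[3])[:2];L=np.linalg.norm(fx)/2;fx/=np.linalg.norm(fx);fy=np.array([-fx[1],fx[0]])
print("flask c",c,"len",L,"width",np.linalg.norm((P[0]-P[2]+P[1]-P[3])[:2])/2,"yaw",np.rad2deg(np.arctan2(fx[1],fx[0])))
def rim(d,c,r,k=72):
    th=np.linspace(0,2*np.pi,k); u=proj(d,np.c_[c[0]+r*np.cos(th),c[1]+r*np.sin(th),0*th+c[2]])
    return np.r_[u.min(0),u.max(0)]
mt=np.array([87,196,214,323])/4.7+[255,150,255,150]-.5; ms=np.array([606,142,730,238])/5+[90,145,90,145]-.5
q=least_squares(lambda v:np.r_[rim(t,v[:3],v[3])-mt,rim(s,v[:3],v[3])-ms],[.5,-.1,.09,.045]); m=q.x;print("mug",m,q.fun.round(1))
d=m[:2]-c[:2]; print("mug in flask",d@fx,d@fy); mid=c[:2]+.2*fy; print("midgap",mid,"toward mug x",mid+fx*(d@fx))
E
```

```text
[ 0.5944 -0.4337  0.1121] 1.38
[ 0.337  -0.4435  0.1147] 0.67
[ 0.5995 -0.6048  0.1102] 0.7
[ 0.3442 -0.6102  0.1168] 0.08
flask c [ 0.46875151 -0.52304879  0.11341734] len 0.2565129117840358 width 0.16898235063792064 yaw 1.695683315640078
mug [ 0.44191836 -0.16615011  0.08615908  0.04628485] [-0.   0.1 -0.1 -0.1 -0.3  0.1  0.2 -0.1]
mug in flask -0.016260432874300876 0.35753641008022774
midgap [ 0.46283332 -0.32313637] toward mug x [ 0.44658001 -0.32361753]
```

Flask and mug check out: flask 257×169 mm with its top at 113 mm, mug rim at 86 mm, and 358 mm between them. Mid-gap is near (0.46, −0.323). I'll lay the barrel parallel to the flask, with the gripper's long side along x so that it fits in the gap. That needs a turn of about −78°. First a look at the path and the purple look-alike's place.

```bash
python3 - <<'E'
from ov import *
s,t=pickle.load(open("v1.pkl","rb"))
print("purple",plane(t,[[310,267],[358,251],[340,278]],.02).round(3))
go([.46,-.319,.20],13.7)
E
python3 -m creep '[[0,0,-2,0,0,0,1],[0,0,-5,0,0,0,1],[0,0,-8,0,0,0,1],[0,0,-9,0,0,0,1],[0,0,-9,0,0,0,1]]'
python3 -c "
from h import *
state(); go([.46,-.319,.20],13.7)"
```

```text
purple [[ 0.228 -0.255  0.02 ]
 [ 0.285 -0.425  0.02 ]
 [ 0.191 -0.36   0.02 ]]
shift cm [ 13.11 -40.05  -7.22] turn [1.200e-01 1.000e-02 7.771e+01]
time_s: 7.98
ee_pos: [0.5828, 0.0851, 0.2219]
tcp_rot: [0.003, -0.012, 1.0, 0.002]
force: [1.2, -0.3, -3.0]
opening: 0.0339
t 7.98 p [0.5828 0.0851 0.2219] yawY 91.43 z [ 0.007  0.004 -1.   ] F [ 1.2 -0.3 -3. ] open 0.0339 q [ 0.48  0.23 -0.22 -0.   -1.12 -2.02]
shift cm [ 13.3  -40.1    1.96] turn [ 0.44  0.2  77.73]
```

```bash
python3 -m creep '[[0.6,-2,0,0,0,4,1],[1.8,-5.5,0.2,0,0,11,1],[3,-9,0.3,0,0,18,1],[4.2,-12.5,0.4,0,0,25,1],[5.4,-16,0.5,0,0,32,1],[6.6,-19.5,0.6,0,0,39,1],[7.8,-23,0.8,0,0,46,1],[9,-26.5,1,0,0,53,1],[10.2,-30,1.2,0,0,60,1],[11.4,-33.5,1.4,0.2,0.1,67,1],[12.5,-37,1.7,0.4,0.2,73,1],[13.1,-39.3,1.9,0.4,0.2,76.5,1]]'
python3 -c "
from h import *
state(); go([.46,-.319,.10],13.7)"
```

```text
time_s: 8.98
ee_pos: [0.4595, -0.313, 0.1984]
tcp_rot: [-0.001, 0.612, 0.791, -0.0]
force: [-0.1, 0.5, -3.3]
opening: 0.034
t 8.98 p [ 0.4595 -0.313   0.1984] yawY 14.51 z [-0.002  0.001 -1.   ] F [-0.1  0.5 -3.3] open 0.034 q [-0.25  0.2  -0.31 -0.   -1.06 -2.64]
shift cm [-0.61 -0.08  9.84] turn [-0.11 -0.11  0.81]
```

```bash
python3 -m creep '[[-0.3,0,1,0,0,0.4,1],[-0.6,-0.1,3,0,0,0.8,1],[-0.6,-0.1,6,0,0,0.8,1],[-0.6,-0.1,8.5,0,0,0.8,1],[-0.6,-0.1,9.8,0,0,0.8,1],[-0.6,-0.1,9.8,0,0,0.8,1],[-0.6,-0.1,9.8,0,0,0.8,1]]'
python3 - <<'E'
from ov import *; from station import viewer,arm
state(); go([.46,-.319,.0225],13.7)
s=viewer.capture("scene");t=viewer.capture("top")
Rm,p=pose(arm.sense()["ee_pos"],13.7)
draw(s,(110,130,160,110),Rm,p,"pics/s3.png",5);draw(t,(250,140,180,120),Rm,p,"pics/t3.png",4.4)
E
```

```text
time_s: 9.57
ee_pos: [0.4587, -0.3184, 0.0988]
tcp_rot: [-0.003, 0.618, 0.787, -0.001]
force: [0.1, 0.6, -3.0]
opening: 0.0341
t 9.57 p [ 0.4587 -0.3184  0.0988] yawY 13.72 z [-0.006  0.002 -1.   ] F [ 0.1  0.6 -3. ] open 0.0341 q [-0.26  0.31 -0.42 -0.   -0.85 -2.64]
shift cm [-0.11  0.15  7.63] turn [-0.29 -0.21  0.02]
```

View pics/s3.png

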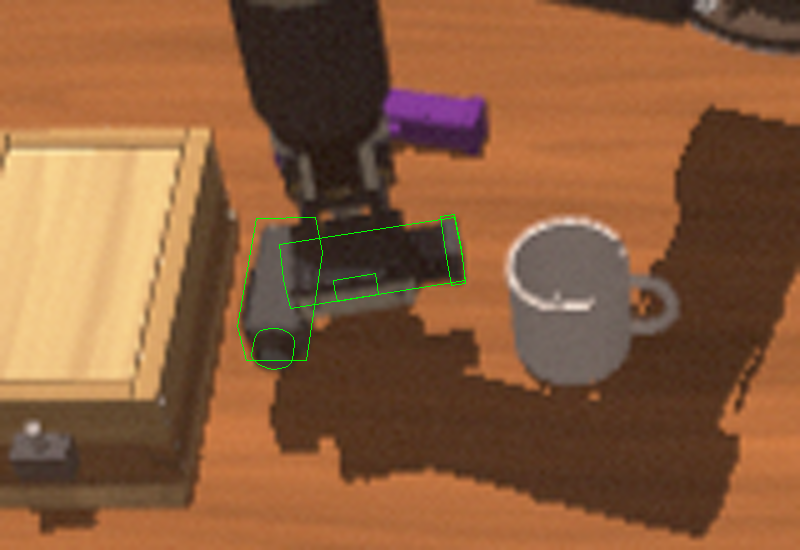

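View pics/t3.png

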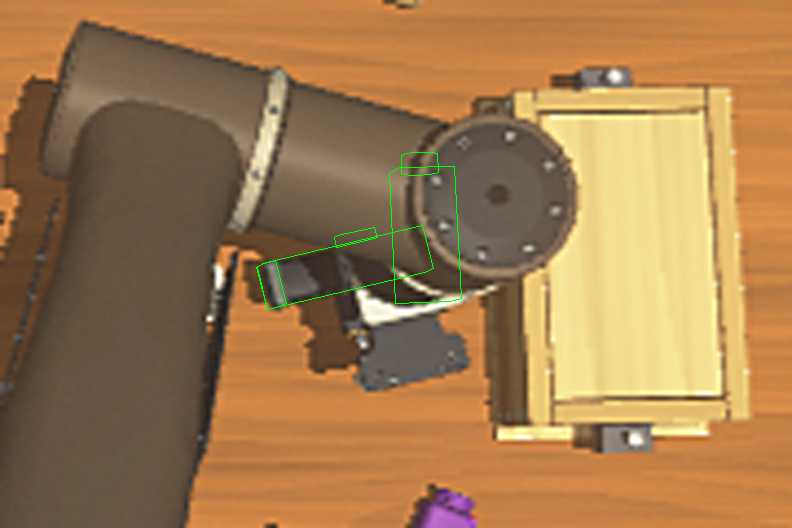

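Overlay matches the held thermometer, and it is clear of flask and mug. Lower gently.

```bash
python3 -m creep '[[-0.1,0.1,2,-0.3,-0.2,0,1],[-0.1,0.1,4,-0.3,-0.2,0,1],[-0.1,0.1,5.8,-0.3,-0.2,0,1],[-0.1,0.1,6.8,-0.3,-0.2,0,1],[-0.1,0.1,7.3,-0.3,-0.2,0,1],[-0.1,0.1,7.5,-0.3,-0.2,0,1],[-0.1,0.1,7.5,-0.3,-0.2,0,1],[-0.1,0.1,7.5,-0.3,-0.2,0,1]]'
python3 -c "
from h import *
state(); go([.46,-.319,.02],13.7)"
```

```text
time_s: 10.33
ee_pos: [0.4622, -0.3199, 0.0269]
tcp_rot: [0.003, 0.617, 0.787, 0.001]
force: [-0.5, 0.5, -2.9]
opening: 0.0337
t 10.33 p [ 0.4622 -0.3199  0.0269] yawY 13.76 z [ 0.006 -0.002 -1.   ] F [-0.5  0.5 -2.9] open 0.0337 q [-0.26  0.4  -0.49  0.   -0.67 -2.64]
shift cm [ 0.14 -0.2   0.69] turn [0.29 0.18 0.06]
```

```bash
python3 -m creep '[[0.1,-0.2,0.2,0.3,0.2,0,1],[0.1,-0.2,0.4,0.3,0.2,0,1],[0.1,-0.2,0.5,0.3,0.2,0,1],[0.1,-0.2,0.6,0.3,0.2,0,1],[0.1,-0.2,0.6,0.3,0.2,0,1],[0.1,-0.2,0.6,0.3,0.2,0,1]]'
python3 -c "
from h import *
state(); go([.46,-.319,.02],13.7)"
```

```text
time_s: 10.83
ee_pos: [0.46, -0.3194, 0.0208]
tcp_rot: [-0.0, 0.617, 0.787, 0.0]
force: [0.8, -0.0, -3.0]
opening: 0.0339
t 10.83 p [ 0.46   -0.3194  0.0208] yawY 13.76 z [-0.  0. -1.] F [ 0.8 -0.  -3. ] open 0.0339 q [-0.26  0.41 -0.5  -0.   -0.66 -2.64]
shift cm [0.04 0.01 0.08] turn [-0.02 -0.03  0.06]
```

```bash
python3 -m creep '[[0,0,0.05,0,0,0,1],[0,0,0.1,0,0,0,1],[0,0,0.1,0,0,0,1],[0,0,0.1,0,0,0,1]]'
python3 -c "
from h import *
state()"
```

```text
time_s: 11.17
ee_pos: [0.46, -0.3194, 0.02]
tcp_rot: [-0.0, 0.617, 0.787, 0.0]
force: [-1.1, 0.6, 0.8]
opening: 0.0339
t 11.17 p [ 0.46   -0.3194  0.02  ] yawY 13.76 z [-0.  0. -1.] F [-1.1  0.6  0.8] open 0.0339 q [-0.26  0.41 -0.5  -0.   -0.66 -2.64]
```

Contact: the held weight has gone off the wrist. Release, then rise straight up.

```bash
python3 -m creep '[[0,0,0,0,0,0,0.3],[0,0,0,0,0,0,0],[0,0,0,0,0,0,-0.5],[0,0,0,0,0,0,-1],[0,0,0,0,0,0,-1],[0,0,0,0,0,0,-1],[0,0,0,0,0,0,-1],[0,0,0,0,0,0,-1]]'
python3 -m creep '[[0,0,-1,0,0,0,-1],[0,0,-3,0,0,0,-1],[0,0,-6,0,0,0,-1],[0,0,-9,0,0,0,-1],[0,0,-12,0,0,0,-1],[0,0,-16,0,0,0,-1],[0,0,-20,0,0,0,-1],[0,0,-20,0,0,0,-1],[0,0,-20,0,0,0,-1],[0,0,-20,0,0,0,-1]]'
python3 -c "
from h import *
state(); go([.50,.05,.25],60)"
```

```text
time_s: 11.83
ee_pos: [0.4601, -0.3195, 0.0201]
tcp_rot: [-0.0, 0.617, 0.787, 0.0]
force: [0.1, 0.5, 0.0]
opening: 0.0747
time_s: 12.67
ee_pos: [0.4598, -0.3192, 0.2207]
tcp_rot: [0.0, 0.617, 0.787, 0.0]
force: [0.2, 0.1, -1.4]
opening: 0.0874
t 12.67 p [ 0.4598 -0.3192  0.2207] yawY 13.75 z [ 0.001  0.    -1.   ] F [ 0.2  0.1 -1.4] open 0.0874 q [-0.26  0.18 -0.27 -0.   -1.11 -2.64]
shift cm [34.91 12.69 -2.91] turn [ 6.000e-02  2.000e-02 -4.625e+01]
```

Move aside for a clear look.

```bash
python3 -m creep '[[3,1,-0.5,0,0,-4,-1],[6,2,-0.5,0,0,-8,-1],[9,3,-1,0,0,-12,-1],[12,4,-1,0,0,-16,-1],[15,5,-1.5,0,0,-20,-1],[18,6.5,-2,0,0,-24,-1],[21,8,-2,0,0,-28,-1],[24,9,-2.5,0,0,-32,-1],[27,10,-3,0,0,-36,-1],[30,11,-3,0,0,-40,-1],[33,12,-3,0,0,-44,-1],[35,12.7,-3,0,0,-46,-1]]'
python3 - <<'E'
from ov import *; from station import viewer
from scipy.optimize import minimize
state()
s=viewer.capture("scene");t=viewer.capture("top")
for a,n in((s,"s4"),(t,"t4")): cv2.imwrite(f"pics/{n}.png",a["frame"][:,:,::-1])
Rm,p=pose([.46,-.319,.0199],13.75)
draw(s,(110,130,160,110),Rm,p,"pics/s4c.png",5);draw(t,(250,140,180,120),Rm,p,"pics/t4c.png",4.4)
E
```

```text
time_s: 13.67
ee_pos: [0.4992, 0.0529, 0.2497]
tcp_rot: [-0.001, 0.259, 0.966, -0.0]
force: [-0.1, 0.3, 0.1]
opening: 0.0877
t 13.67 p [0.4992 0.0529 0.2497] yawY 60.02 z [-0.001 -0.    -1.   ] F [-0.1  0.3  0.1] open 0.0877 q [ 0.5   0.07 -0.35 -0.   -1.16 -2.59]
```

View pics/s4c.png

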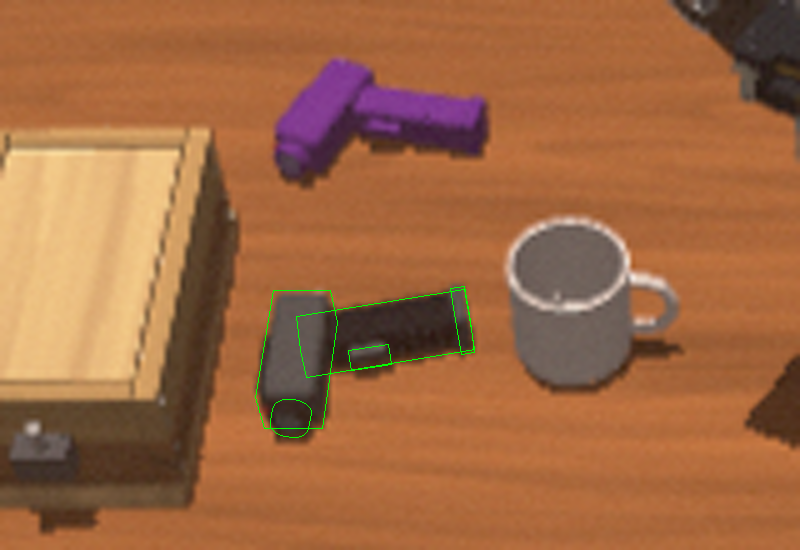

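View pics/t4c.png

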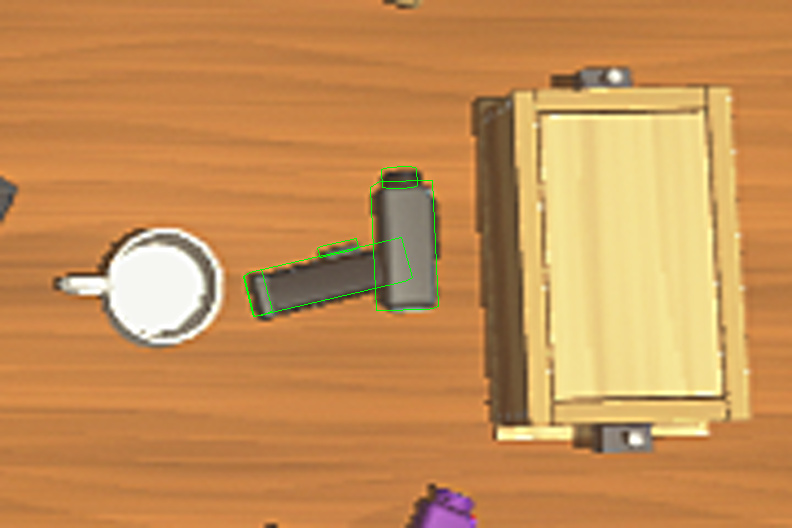

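View pics/s4.png

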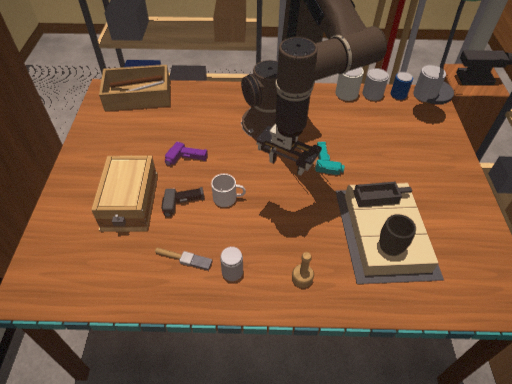

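Thermometer lies where predicted (scene 183,201), on its side, trigger out, clear of mug and flask. Everything else is at its original pixels.

```bash
python3 -c "
from station import arm
print(arm.job_done())"
```

```text
the job is handed in; nothing more can be done
None
```

The job is done and handed in at about 14 s, with no verdict reported.

- **Reading:** I gripped the grey thermometer by its handle. The jaws closed to 34 mm, which is the handle's depth, so the trigger was fully in. By calculation the lens was 20 cm from the crucible wall at belly height, with the aim within 0.3°. I held it there for 3 s with under 1 mm of movement.
- **Laying down:** It now lies on its side in the gap between the mug and the flask, gently set down and released, with the trigger out. By calculation it has about 35 mm clear on the mug side and 45 mm on the flask side. I placed it 4–5 mm toward the mug on purpose, because the barrel is the bulkier end.
- **Last checks:** In the final pictures its outline matches the planned pose in both views to about a pixel or two. The other things look unmoved by eye, and the arm is clear of everything.
- **Disagreements, all small:** The first height fit put the thermometer 3 mm below the bench. The crucible rim came out 1 mm low in height and in radius. The flask measured 257 × 169 mm against the stated 260 × 170 mm. The mug stood 358 mm from the flask centre rather than 360 mm. These are within what I can expect from the camera calibration and pixel size.

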